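# Long connector from the parts tray into the soldering jig

## Robot

A 6-joint arm with a two-finger parallel gripper is mounted at the origin on the work surface. World frame = base frame: x ahead of the robot, y to its left, z up, the work surface at z = 0. Lengths are in m, angles in rad, forces in N, time in s.
With the tool pointing down it reaches from about 0.275 to 0.825 m from the base axis. Payload 4.9 kg.
Tool frame: the origin (TCP) lies midway between the tips of the shut fingers; the grasp point (between the pads) lies 19 mm behind it (grip_point_offset is the distance from the TCP to the grasp point, in m); z points along the fingers, y is the line along which they close (so a half turn about z gives the same grasp; the last joint's range is limited). The gripper opens to 85 mm and grips with 20 to 120 N. Pads are 22 mm wide; open, the fingers measure 114 mm over their backs; the gripper's body (76 mm by 85 mm) begins 54 mm behind the grasp point. The pads swing forward as they close: fully open they stand 13 mm farther back than shut.
Start: joints at [-1.372, 0.326, -0.193, 1.052, 0, 1.437], TCP at [0.18, -0.52, 0.231] pointing down, gripper open.
Joint ranges: [-2.65, 2.65], [-0.97, 1.79], [-1.3, 1.35], [-1.93, 2.1], [-1.47, 1.37], [-3.14, 3.14]. Speed limits (rad/s): [2.57, 2.57, 3.14, 3.14, 3.14, 3.14].

## Interface

Orientations are given as a rotation vector (axis times angle).
In Python, from cell import * gives the robot as it stands. Calls block until the motion is done:
- movep(position, orientation): joint-space move of the TCP to a pose.
- move_l(position, velocity=0.15, rot=None, until_force=None): straight line of the TCP; rot=None keeps the orientation; velocity is the mean speed in m/s. With until_force (N) it stops when the force on the tool has changed by that much, and returns True; else False.
- set_joints(angles): joint-space move.
- let_go() and grab(newtons=None): open the fingers fully, or close them until they stop; newtons is the grip in N (None keeps the last).
- sleep(seconds).
- ik(position, orientation): joint angles nearest the present ones, or None.
- get_state(): the state.
- grab_frame(name): name is "scene" or "top" or "wrist"; returns a dict with "img" (400x640x3 uint8, red, green, blue), "fx", "fy", "cx", "cy" (pixels), "k1" (the pictures are not rectified: a ray, as slopes to the right and down, at radius r is drawn at 1 + k1 r^2 times it, then the intrinsics apply), "cam_to_world" (4x4, takes a point from camera to world coordinates); the wrist camera has in their place "T_tool_cam" (4x4, takes a point from camera to tool coordinates, whose origin is the TCP and whose axes are the flange's). Camera axes: x right, y down, z forward; pixel columns grow to the right and rows downward; lengths in m; the calibration is good to about 2 mm. A picture is of the moment at which its call begins: read the wrist's pose just before it. There is no depth.
A pose or a line that the arm cannot do raises MotionError and nothing moves.
- sign_off(): hands the job in; it is judged then, once.
Trained networks look in the newest picture that a camera, given by its name, has taken for a name from the list of things; names that differ only in an ending like _2 or _b are one class to them, and where a whole thing is asked for, a point or a joint stands for the part that bears it (a point fixed in the world has none). Each returns a list of dicts, best first, with "score" (0 to 1); they miss things now and then, are a little off and sometimes report something else, mostly with a low value. They report only what shows in the picture. A call takes as long as a camera call. They do not tell look-alikes from the thing itself.
- spot_in(camera, name): "centre" ([column, row] in pixels, amid what is visible of it).
- silhouettes(camera, name): "mask" (400x640 bool, what is visible of it) and "centre" ([column, row] in pixels, amid what is visible of it).
- tip_of(camera, name): "centre" ([column, row] in pixels: a listed point, or the origin of a listed thing).
The state is a dict: "clock": time; "q": joint angles; "joint_velocities": joint speeds; "tau": joint torques, N m; "position": TCP position; "eef_rot": TCP orientation; "contact_force": force on the tool from outside, world axes, zero at the start; "wrist_torque": the same for the moment, N m; "finger_gap": opening from 0.0 (shut) to 1.0 (fully open); "grasp_force": force on a finger pad.
Only numpy, scipy, OpenCV 4.12 (cv2) and the standard library are available. Lean on these libraries where they do the work, as an engineer would, in place of code of your own. Each camera call takes 0.05 s, during which the arm holds its last target. There are 200 camera calls.

## Task

Pick the long metal cable connector out of the black parts tray and lay it flat in the shallow recess of the wooden soldering jig, lengthwise along the recess, without dropping it from a height. Leave the short connector of the same kind in the tray.

Things in the scene. Friction and masses are not known exactly. Their poses are not given: they have to be found in the camera images.
- long_connector: The part to pick, longest in the tray: a bare metal connector lying on its side, 85 mm long, 22 mm wide and high, 90 g. Square aluminium body 22 x 22 x 66 mm, then at its +x end a round steel nose 16 mm across and 19 mm long. Origin at its centre, 11 mm above its underside, 42.5 mm from either end; x along its length, z up. Grip it at the origin, across y (22 mm).
- short_connector: A connector of the same kind and section but only 48 mm long (body 30 mm, nose 18 mm), lying in the same tray; it stays in the tray. Origin at its centre, 11 mm above its underside, x along its length.
- tray: Black parts tray, fixed, open: 250 x 250 mm, walls 5 mm thick, rim 30 mm and inner floor 5 mm above the bench. Origin: centre of its underside. It is left or right of the middle, the jig on the other side. On its floor lie, in any order, centres 60 mm or more apart, both connectors, a square-flanged socket (32 mm, 20 mm high), a brass ring nut (32 mm) and two small metal bits (under 25 mm).
- jig: Wooden block, fixed: 134 x 80 mm, rim 12 mm wide and 15 mm above the bench; recess in its top 110 mm long (x), 56 mm wide (y), 5 mm deep, its floor 10 mm above the bench. Origin: centre of its underside, below the recess centre; x along the recess. A solder reel (52 mm, 38 mm high) and a bottle (30 mm, 70 mm high) stand 130 to 150 mm from it on its far (-y) side.
There are look-alikes about, which are no part of the job. What is shaped like the long_connector but pink, turquoise or yellow is not meant.

How it is judged:
By the outcome, as a careful person would: the job done as asked, in the order asked, and still so for the second after the job is handed in, with the robot touching nothing.
It also fails if it takes over 38 s, if anything falls off the work surface, if the arm or the gripper's body presses on something with over 40 N, if the wrist force passes 120 N, or if a joint passes its speed limit or range.

## Working session

There is one attempt and no reset: what is moved stays moved. The work goes in short steps, each a Python script; the robot and the scene stay as the last script left them, time stands still between calls to the robot, and variables do not carry over. Pictures are saved under pics/ and viewed, at most 10 in all, crops included, and the job is handed in when it is done.

```bash
mkdir -p pics
cat > h.py <<'E'
from cell import *
import numpy as np, cv2
def undist(f,pts):
    K=np.array([[f['fx'],0,f['cx']],[0,f['fy'],f['cy']],[0,0,1]]);
    return cv2.undistortPoints(np.array(pts,float).reshape(-1,1,2),K,np.array([f['k1'],0,0,0.])).reshape(-1,2)
def world(f,pts,z,T=None):
    T=np.array(f['cam_to_world']) if T is None else T
    d=np.c_[undist(f,pts),np.ones(len(np.reshape(pts,(-1,2))))]@T[:3,:3].T; o=T[:3,3]
    return o+d*((z-o[2])/d[:,2])[:,None]
def save(f,n): cv2.imwrite('pics/'+n,cv2.cvtColor(f['img'],cv2.COLOR_RGB2BGR))
E
python3 - <<'E'
from h import *
for c in('top','scene'):
    f=grab_frame(c); save(f,c+'1.png')
    for n in('long_connector','short_connector','tray','jig'):
        for m in silhouettes(c,n):
            ys,xs=np.nonzero(m['mask']); r=cv2.minAreaRect(np.c_[xs,ys].astype(np.float32))
            z={'tray':.03,'jig':.015}.get(n,.016)
            print(c,n,round(m['score'],2),np.round(m['centre']),np.round(r[1]),round(r[2]),world(f,[m['centre']],z).round(3))
print(get_state()['clock'])
E
```

```text
top long_connector 0.89 [462. 176.] [38. 12.] 42 [[ 0.55  -0.395  0.016]]
top long_connector 0.86 [380. 275.] [40. 11.] 12 [[ 0.325 -0.204  0.016]]
top long_connector 0.69 [382. 205.] [37. 11.] 53 [[ 0.481 -0.209  0.016]]
top short_connector 0.63 [342. 155.] [21. 10.] 56 [[ 0.596 -0.117  0.016]]
top tray 0.92 [359. 178.] [112. 109.] 6 [[ 0.538 -0.156  0.03 ]]
top jig 0.93 [210. 170.] [36. 61.] 79 [[0.555 0.185 0.015]]
scene long_connector 0.94 [269. 222.] [34. 11.] 43 [[ 0.488 -0.209  0.016]]
scene long_connector 0.88 [183. 250.] [36. 14.] 37 [[ 0.556 -0.393  0.016]]
scene long_connector 0.52 [317. 178.] [10. 32.] 90 [[ 0.336 -0.087  0.016]]
scene long_connector 0.51 [272. 176.] [33. 12.] 5 [[ 0.319 -0.2    0.016]]
scene short_connector 0.54 [310. 257.] [23. 12.] 45 [[ 0.597 -0.124  0.016]]
scene tray 0.75 [291. 247.] [128.  94.] 0 [[ 0.577 -0.162  0.03 ]]
0.5
```

View pics/top1.png

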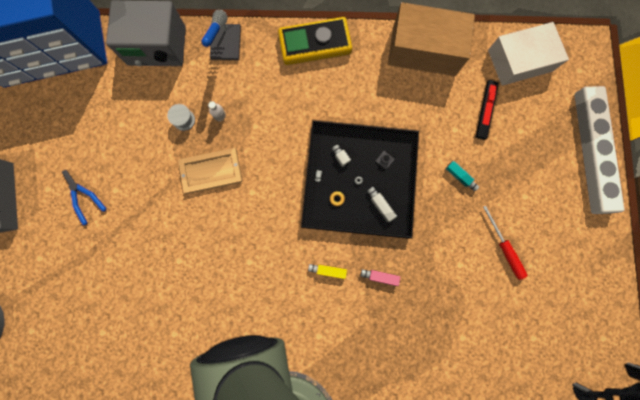

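```bash
python3 -c "
import cv2
i=cv2.imread('pics/top1.png');cv2.imwrite('pics/c1.png',cv2.resize(i[110:260,290:490],None,fx=4,fy=4,interpolation=2))"
```

```text
(no output)
```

View pics/c1.png

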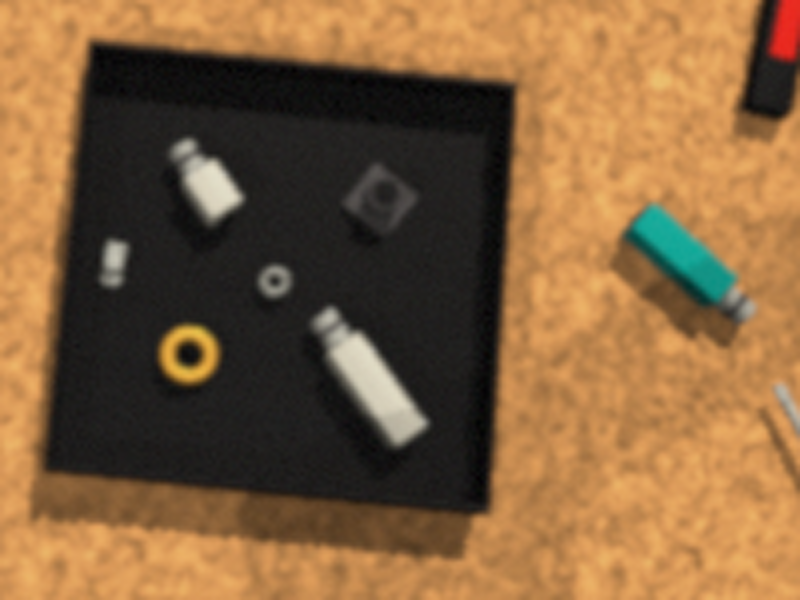

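The pictures show these candidates: turquoise (462,176), pink (380,275), yellow (328,271), short bare metal (342,155) and long bare metal (382,205). By the description I choose the long bare one at (382,205). The crop confirms it: bare metal, in the tray, nose up-left. The jig is at (210,170), with the reel and bottle at (180,117) and (215,110).

```bash
cat >> h.py <<'E'
from scipy.spatial.transform import Rotation as Ro
def down(yaw):  # tool x at yaw, z down
    c,s=np.cos(yaw),np.sin(yaw)
    return Ro.from_matrix(np.array([[c,s,0],[s,-c,0],[0,0,-1]]))
def rect(f,mask,z,T=None):
    ys,xs=np.nonzero(mask); w=world(f,np.c_[xs,ys],z,T)[:,:2]
    (c,sz,a)=cv2.minAreaRect((w*1000).astype(np.float32))
    a=np.radians(a)+(0 if sz[0]>sz[1] else np.pi/2)
    return np.array(c)/1000,np.array(sz),(a+np.pi/2)%np.pi-np.pi/2
def wristT(f,s):
    T=np.eye(4);T[:3,:3]=Ro.from_rotvec(s['eef_rot']).as_matrix();T[:3,3]=s['position'];return T@np.array(f['T_tool_cam'])
def bestyaw(p,a):
    q=get_state()['q'];o=[]
    for y in(a,a+np.pi):
        j=ik(p,down(y).as_rotvec())
        if j is not None:o.append((abs(j[5]),y,j))
    return min(o,key=lambda t:t[0])[1:]
E
python3 - <<'E'
from h import *
s=get_state();print(s['eef_rot'],grab_frame('wrist')['T_tool_cam'])
f=grab_frame('top')
print('jig',[rect(f,m['mask'],.012) for m in silhouettes('top','jig')[:1]])
print('tray',[rect(f,m['mask'],.03) for m in silhouettes('top','tray')[:1]])
m=min(silhouettes('top','long_connector'),key=lambda m:np.hypot(*(np.array(m['centre'])-[382,205])))
c,sz,a=rect(f,m['mask'],.022);print(c,sz,a)
p=[c[0],c[1],.22];y,j=bestyaw(p,a);print(y,j)
movep(p,down(y).as_rotvec())
s=get_state();f=grab_frame('wrist');save(f,'w1.png');T=wristT(f,s)
for n in('long_connector','short_connector'):
  for m in silhouettes('wrist',n):
    print(n,m['score'],m['centre'],rect(f,m['mask'],.027,T),rect(f,m['mask'],.016,T))
print(get_state()['clock'])
E
```

```text
[-3.09813466e+00 -5.20418130e-01  2.36464047e-05] [[ 1.27598823e-03 -9.48099427e-01 -3.17971459e-01  8.23611647e-02]
 [ 9.99998428e-01  1.60137210e-03 -7.61935520e-04 -2.84112293e-04]
 [ 1.23158125e-03 -3.17969987e-01  9.48099979e-01 -1.43097869e-01]
 [ 0.00000000e+00  0.00000000e+00  0.00000000e+00  1.00000000e+00]]
jig [(array([0.55537659, 0.18605478]), array([ 85.96681213, 140.03694153]), np.float64(-1.3470800593600964))]
tray [(array([ 0.5413678 , -0.15917982]), array([252.92370605, 253.67504883]), np.float64(-0.08435789121518589))]
[ 0.48291489 -0.20499257] [83.62098694 28.45198822] 0.643502743410127
3.78509539699992 [-0.54219432  0.2874973  -0.27715186  1.00614717  0.         -1.18569707]
long_connector 0.94 [321.1, 160.2] (array([ 0.48207632, -0.20742203]), array([85.95166779, 21.72972107]), np.float64(0.6153215722290719)) (array([ 0.48418149, -0.2059001 ]), array([88.76452637, 22.44083977]), np.float64(0.6153219717032359))
long_connector 0.81 [426.5, 30.0] (array([ 0.32491043, -0.20484909]), array([82.07597351, 25.59425926]), np.float64(1.3774026284394134)) (array([ 0.32187204, -0.20324294]), array([84.76198578, 26.43184662]), np.float64(1.3774040931780132))
long_connector 0.78 [127.7, 106.3] (array([ 0.5466488 , -0.39187155]), array([84.30819702, 31.35492516]), np.float64(0.8370066966347398)) (array([ 0.55086707, -0.39638589]), array([87.06723022, 32.38109207]), np.float64(0.8370068963718214))
long_connector 0.65 [502.6, 111.9] (array([ 0.33630612, -0.09256847]), array([88.77927399, 26.84980965]), np.float64(1.4146778289528168)) (array([ 0.33364075, -0.08728782]), array([91.68466187, 27.72852707]), np.float64(1.4146772963205985))
short_connector 0.83 [327.4, 284.8] (array([ 0.59105048, -0.11680548]), array([57.1423378 , 21.55730247]), np.float64(0.6392401543483737)) (array([ 0.5967218 , -0.11231802]), array([59.01235199, 22.26278305]), np.float64(0.6392399546112917))
3.1333
```

View pics/w1.png

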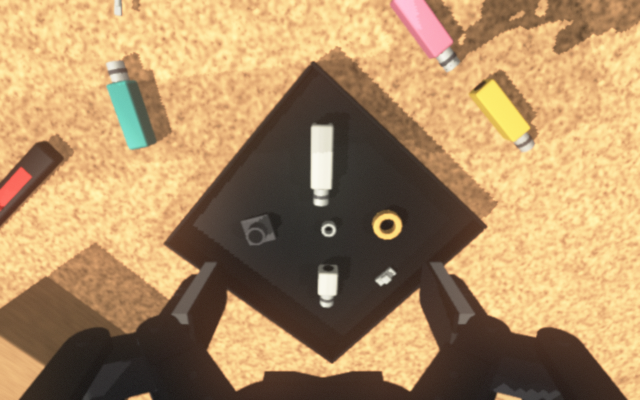

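The long connector is centred in the wrist view at (321,160), with open floor on both sides for the fingers. I'll grip it a little high, so the tips clear the jig's rim when they open.

Run:
```python
from h import *
a=.6153+np.pi; r=down(a).as_rotvec(); c=[.483,-.2065]
move_l([*c,.08],.25,rot=r)
print(move_l([*c,.011],.08,until_force=8))
grab(40); s=get_state();print(s['finger_gap'],s['grasp_force'],s['position'],s['contact_force'])
move_l([*c,.15],.15)
s=get_state();print(s['finger_gap'],s['grasp_force'])
J=[.5554,.186]; p=[*J,.15]
y,j=bestyaw(p,-1.347);print(y,j)
movep(p,down(y).as_rotvec())
s=get_state();f=grab_frame('wrist');save(f,'w2.png');T=wristT(f,s)
for m in silhouettes('wrist','jig'):print('jig',m['score'],m['centre'],rect(f,m['mask'],.015,T))
for m in silhouettes('wrist','long_connector')[:2]:print(m['score'],m['centre'],rect(f,m['mask'],s['position'][2]+.012,T))
print(s['clock'],s['position'],s['finger_gap'],s['grasp_force'])
```

```text
False
0.2454505070147671 39.85205948352814 [ 0.48326947 -0.20666487  0.01132617] [-0.47823129  0.25207176  4.00950137]
0.24869370050188477 39.38762962818146
1.7945926535897931 [ 0.19716341  0.45497829 -0.21605413  0.8997639   0.          1.54416341]
jig 0.81 [326.0, 150.5] (array([0.5565238 , 0.18890561]), array([ 80.68997192, 134.41845703]), np.float64(-1.339778021190992))
0.87 [322.4, 257.3] (array([0.55537518, 0.18820082]), array([21.97021484, 88.92133331]), np.float64(-1.343621545210465))
0.81 [67.6, 371.6] (array([0.44254156, 0.10322606]), array([45.59262085, 15.36456203]), np.float64(1.4329725472191703))
8.825 [0.55546634 0.18559883 0.14986667] 0.24817117608705738 39.35395002365112
```

View pics/w2.png

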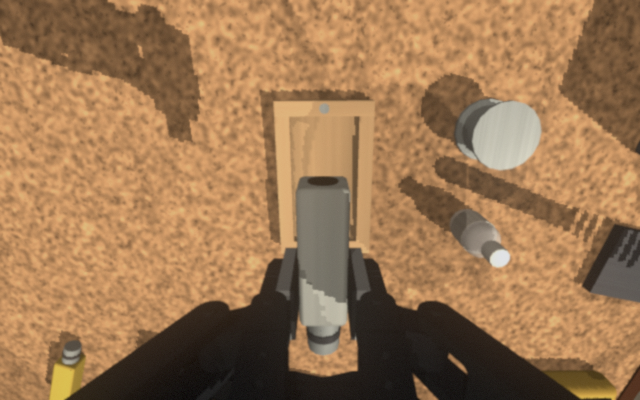

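The wrist view shows the connector held level and straight at (322,257), with the jig recess at (325,150). The reel (500,135) and bottle (480,240) are clear to the side. I'll lower it with the refined jig pose.

Run:
```python
from h import *
r=down(np.pi-1.340).as_rotvec(); c=[.5563,.187]
move_l([*c,.05],.15,rot=r)
move_l([*c,.021],.06)
print(move_l([*c,.0135],.015,until_force=4))
s=get_state();print(s['position'],s['contact_force'],s['clock'])
let_go()
print(get_state()['contact_force'])
move_l([*c,.10],.12)
p=np.array([*c,.22])-[.06,.0,0]
move_l(p,.25)
s=get_state();f=grab_frame('wrist');save(f,'w3.png');T=wristT(f,s)
for m in silhouettes('wrist','jig'):print('jig',m['score'],rect(f,m['mask'],.015,T))
for m in silhouettes('wrist','long_connector')[:3]:print(m['score'],m['centre'],rect(f,m['mask'],.03,T))
print(s['clock'],s['contact_force'])
```

```text
True
[0.55668279 0.18708168 0.01634529] [-0.98226044 -0.27975539  5.44154007] 10.825
[ 0.68882218 -0.78035598  0.49385601]
0.81 [380.7, 174.5] (array([0.55550366, 0.18999292]), array([25.55272865, 88.21389008]), np.float64(-1.308956974934639))
0.59 [139.5, 394.4] (array([ 0.33190601, -0.16451894]), array([26.03866577, 10.49671268]), np.float64(0.25903970376431174))
0.43 [156.0, 314.9] (array([ 0.34373895, -0.02701075]), array([12.87426472,  6.17978096]), np.float64(0.7355038403748138))
13.0083 [-0.4204141  -0.74316013 -0.4941638 ]
```

View pics/w3.png

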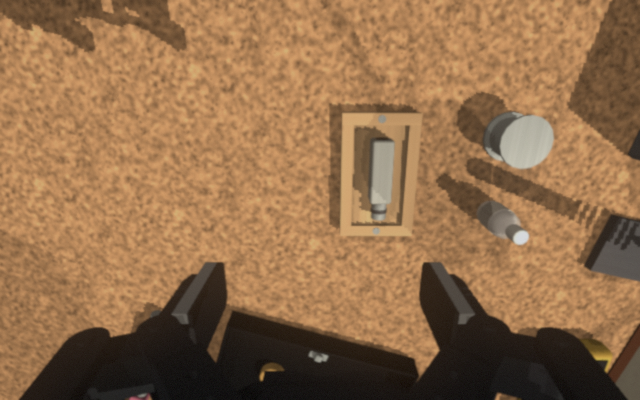

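The connector lies flat inside the recess (380,178), lengthwise, with the rim clear all round. The gripper is clear of everything.

```bash
python3 -c "
from cell import *
print(sign_off())"
```

```text
the job is handed in; nothing more can be done
None
```

The long metal connector lies flat and lengthwise in the jig's recess, lowered until it touched before release; the short connector was left in the tray, and the job was handed in at about 13 s on the robot clock.

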